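# Put the washed mincer set on its storage spindle

### The job

Put the washed mincer parts away on the storage spindle, stacked in the order in which they go into the machine: from the bottom up the coarse plate (three big openings), the cross-shaped knife, the fine plate (many small holes), and last the lock ring, centred around the post. Each must lie flat on the one below with the post through its middle; leave the tray, the white pusher and the sharpening steel where they are.

Things in the scene. Friction and masses are not known exactly. Their poses are not given: they have to be found in the camera images.
- spindle: Storage spindle, fixed to the worktop: a round white plastic base, 80 mm diameter and 8 mm high, with an upright steel post in its middle, 10 mm diameter, its tip 62 mm above the worktop (the top 8 mm taper to 4 mm diameter). Origin: on the post's axis at the underside of the base, at worktop height; z up.
- coarse_c (a point): Coarse mincer plate, loose steel disc lying flat on the worktop, 54 mm diameter, 14 mm thick, centre bore 22 mm, three big dark kidney-shaped openings around the bore (only drawn, the surface is closed there). About 0.13 to 0.25 kg. Grip across its rim. Its own z axis points up; this point is its centre, half-way up.
- knife_c (a point): Mincer knife, loose steel cross lying flat on the worktop: four arms 16 mm wide with flat ends, 50 mm from arm end to opposite arm end, 14 mm thick, round hub of 34 mm diameter with a 22 mm bore. The arms lie along its own x and y axes. About 0.08 to 0.15 kg. Grip it over two opposite arm ends. Its own z axis points up; this point is its centre, half-way up.
- fine_c (a point): Fine mincer plate, loose steel disc lying flat on the worktop, 54 mm diameter, 14 mm thick, centre bore 22 mm, its face covered with many small dark holes (only drawn). About 0.13 to 0.27 kg. Grip across its rim. Its own z axis points up; this point is its centre, half-way up.
- ring_c (a point): Lock ring, loose aluminium ring lying flat on the worktop, 60 mm outer diameter, 38 mm opening, 22 mm high, eight dark notches around the outside (only drawn). About 0.08 to 0.17 kg. Grip across its outside. Its own z axis points up; this point is its centre, half-way up.
- tray: Bystander: empty black plastic meat tray, 150 x 200 x 25 mm, off to the robot's right. Origin under its centre. To be left alone.
- pusher: Bystander: white plastic mincer pusher standing upright, 56 mm diameter, 175 mm tall, off to the robot's left. Origin at the centre of its underside. To be left alone.
- steel: Bystander: sharpening steel with an orange handle, about 370 mm long and 22 mm high, lying across beyond the parts, about 45 mm wide at its guard. Origin near its middle at worktop height; its own x axis runs along it from handle to rod tip. To be left alone.
Not all that is in view belongs to the job. What is shaped like the part that bears knife_c but pink or purple is not meant.

How it is judged:
By the outcome, as a careful person would: the job done as asked, in the order asked, and still so for the second after the job is handed in, with the robot touching nothing.
It also fails if it takes over 83 s, if anything falls off the work surface, if the arm or the gripper's body presses on something with over 40 N, if the wrist force passes 120 N, or if a joint passes its speed limit or range.

### The arm

A 7-joint arm with a two-finger parallel gripper is mounted at the origin on the work surface. World frame = base frame: x ahead of the robot, y to its left, z up, the work surface at z = 0. Lengths are in mm, angles in rad, forces in N, time in s.
With the tool pointing down it reaches from about 425 to 875 mm from the base axis. Payload 8.4 kg.
Tool frame: the origin (TCP) lies at the very end of the fingers, on their centre line; the grasp point (between the pads) lies 19 mm behind it; z points along the fingers, y is the line along which they close (so a half turn about z gives the same grasp; the last joint's range is limited). The gripper opens to 85 mm and grips with 20 to 120 N. Pads are 22 mm wide; open, the fingers measure 114 mm over their backs; the gripper's body (76 mm by 85 mm) begins 54 mm behind the grasp point. The pads swing forward as they close: fully open they stand 13 mm farther back than shut.
Start: joints at [-1.366, 0.333, 0.04, 1.465, -0.013, 1.343, -0.059], TCP at [194.448, 620.205, 231.308] pointing down, gripper open.
Joint ranges: [-2.58, 2.58], [-0.38, 2.09], [-1.3, 1.39], [0.25, 2.4], [-1.5, 4.64], [0.08, 2.09], [-2.65, 2.65]. Speed limits (rad/s): [2.22, 2.22, 2.79, 2.79, 3.14, 3.14, 3.14].

### API

Orientations are given as a rotation vector (axis times angle).
In Python, from cell import manip, vision, workorder gives the robot as it stands.
- The arm moves only by the tool drive_tool, never from a script. Its argument "increments" is text: rows parted by semicolons, each of 6 numbers parted by spaces: the shift along the tool's x, y, z in units of 40 mm (1.0 is 40 mm), then the turn, a rotation vector about the tool's x, y, z in units of 6 degrees (1.0 is 6 degrees). In form: tx ty tz ax ay az; .... A call has 1 to 5 rows; each row is the pose to reach, as a shift and turn from the pose commanded when the call began, along the tool's axes at that moment; what a row does not reach only later rows make up. A row lasts 1/10 s, in which the tool goes at most 50 mm and 8.59 degrees, less where a joint would pass 70% of its speed; a pose out of reach is approached as far as the arm can. A call with a gripper value outside its range is refused whole. "grip" is the finger opening in mm, from 0 to 85.4, set as the call begins (left out, the last holds). The fingers move at their own pace and stop on an object; "grip_force" is the grip in N (left out, the last holds). Time passes only in rows, so rows that repeat a pose let the fingers close. It gives the time, the measured TCP pose, the force and the opening at its end, in the units of the state.
- manip.get_obs(): the state, without advancing time (a new reading comes with each control period).
- vision.grab_frame(name): name is "scene" or "top" or "wrist"; returns the picture (384x512x3 uint8, red, green, blue); there is no depth.
- vision.calibration(name): a dict with "K" (3x3 intrinsics, pixels), "k1" (the pictures are not rectified: a ray, as slopes to the right and down, at radius r is drawn at 1 + k1 r^2 times it, then the intrinsics apply), "cam_to_world" (4x4, takes a point from camera to world coordinates); the wrist camera has in their place "T_tool_cam" (4x4, takes a point from camera to tool coordinates, whose origin is the TCP and whose axes are the flange's). Camera axes: x right, y down, z forward; pixel columns grow to the right and rows downward; lengths in mm; the calibration is good to about 2 mm. A picture is of the moment at which its call begins: read the wrist's pose just before it. calibration takes no time and is no camera call.
- workorder.close_job(): hands the job in, once; it reports no verdict.
The state is a dict: "time_s": time; "q": joint angles; "dq": joint speeds; "joint_torque": joint torques, N m; "eef_pos": TCP position; "orientation": TCP orientation; "ft_force": force on the tool from outside, world axes, zero at the start; "wrist_torque": the same for the moment, N m; "finger_gap": opening from 0.0 (shut) to 1.0 (fully open).
Only numpy, scipy, OpenCV 4.12 (cv2) and the standard library are available. Lean on these libraries where they do the work, as an engineer would, in place of code of your own. Each camera call takes 0.05 s, during which the arm holds its last target. There are 200 camera calls.

## Working session

There is one attempt and no reset: what is moved stays moved. The work goes in short steps, Python scripts to look and compute and a tool call to move; the robot and the scene stay as the last step left them, time stands still between calls to the robot, and variables do not carry over. Pictures are saved under pics/ and viewed, on a budget of 14 in all, crops included, one or two more only if the job needs it, and the job is handed in when it is done.

Besides the shell and the picture viewer there is one more tool, called after "Call:" as a command line: name --argument value ..., lists and objects as JSON in quotes. drive_tool: Moves the arm, as the interface text tells. Its arguments: {"type":"object","properties":{"increments":{"type":"string"},"grip":{"type":"number"},"grip_force":{"type":"number"}},"required":["increments"]}

```bash
ls; mkdir -p pics; cat > h.py <<'E'
import numpy as np, cv2
from cell import manip, vision, workorder
from scipy.spatial.transform import Rotation as R
def ray(name,uv,cal=None,obs=None):
    c=cal or vision.calibration(name); K=np.array(c["K"]); k1=c["k1"]
    D=np.array([k1,0,0,0,0.]) 
    p=cv2.undistortPoints(np.array(uv,float).reshape(-1,1,2),K,D).reshape(-1,2)
    if name=="wrist":
        T=np.eye(4);T[:3,:3]=R.from_rotvec(obs["orientation"]).as_matrix();T[:3,3]=obs["eef_pos"]
        T=T@np.array(c["T_tool_cam"])
    else: T=np.array(c["cam_to_world"])
    d=np.c_[p,np.ones(len(p))]@T[:3,:3].T
    return T[:3,3],d
def onplane(name,uv,z,obs=None):
    o,d=ray(name,uv,obs=obs)
    return o+d*((z-o[2])/d[:,2])[:,None]
E
python3 - <<'E'
from h import *
o=manip.get_obs(); print(o)
for n in ("scene","top","wrist"):
    c=vision.calibration(n); print(n,c)
    im=vision.grab_frame(n); cv2.imwrite(f"pics/{n}0.png",im[:,:,::-1])
E
```

```text
pics
{'time_s': 0.0, 'q': array([-1.36621058,  0.33391423,  0.03987572,  1.46628543, -0.01339853,
        1.34332921, -0.05850265]), 'dq': array([-0.00079294,  0.0006291 , -0.00086394, -0.00062489,  0.00160533,
        0.00202288, -0.0001223 ]), 'joint_torque': array([-1.20792196e-03, -6.58562136e+01,  1.36467453e+00, -4.05554152e+01,
        1.67197001e-02,  1.26973601e-02,  1.43869522e-05]), 'eef_pos': array([194.3260091 , 619.77555299, 230.41223752]), 'orientation': array([-4.75365132e-01, -3.10527889e+00,  2.61446246e-03]), 'ft_force': array([ 0.12058862, -0.81370128,  0.43463771]), 'wrist_torque': array([ 0.00430797, -0.03832704,  0.02842072]), 'finger_gap': 0.9985559657950174}
scene {'K': array([[486.34821572,   0.        , 256.44854425],
       [  0.        , 486.34821572, 181.46505795],
       [  0.        ,   0.        ,   1.        ]]), 'k1': -0.009102250222141213, 'cam_to_world': array([[ 7.11468002e-01,  5.29551395e-01, -4.61940042e-01,
         1.14300573e+03],
       [ 7.02462230e-01, -5.18197904e-01,  4.87870626e-01,
        -5.87371512e+02],
       [ 1.89762091e-02, -
[... 546 characters left out ...]
04, -1.95773550e-01, -9.80648895e-01,
         1.32594486e+03],
       [ 0.00000000e+00,  0.00000000e+00,  0.00000000e+00,
         1.00000000e+00]])}
wrist {'K': array([[276.61725124,   0.        , 259.71111206],
       [  0.        , 276.61725124, 195.03956827],
       [  0.        ,   0.        ,   1.        ]]), 'k1': 0.01921271880492381, 'T_tool_cam': array([[-6.18586405e-04, -9.54649200e-01, -2.97732300e-01,
         7.71342220e+01],
       [ 9.99999305e-01, -8.89226265e-04,  7.73557880e-04,
         7.47378144e-01],
       [-1.00322779e-03, -2.97731615e-01,  9.54649087e-01,
        -1.43057037e+02],
       [ 0.00000000e+00,  0.00000000e+00,  0.00000000e+00,
         1.00000000e+00]])}
```

View pics/scene0.png

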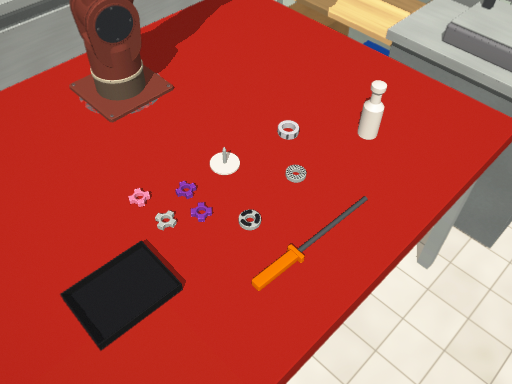

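View pics/top0.png

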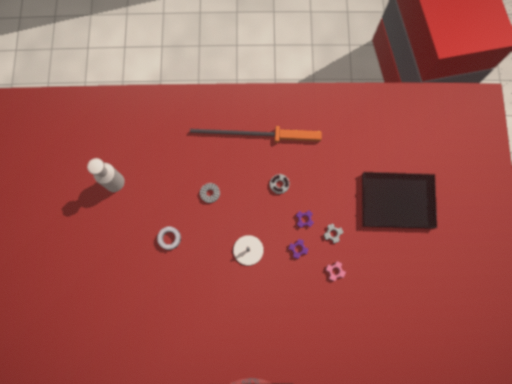

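Both views show the spindle (scene 225,163 / top 248,250), grey knife (166,219 / 333,233), coarse (250,219 / 279,184), fine (296,173 / 209,193), and ring (288,130 / 168,238). The purple and pink crosses are decoys.

```bash
python3 - <<'E'
from h import *
S={"spindle":((225,163),(248,250),8),"knife":((166,219),(333,233),14),"coarse":((250,219),(279,184),14),"fine":((296,173),(209,193),14),"ring":((288,130),(168,238),22)}
for k,i in (("scene",0),("top",1)):
    im=cv2.imread(f"pics/{k}0.png"); 
    b,g,r=[im[:,:,j].astype(int) for j in range(3)]
    m=((np.minimum(g,b)*1.0>0.42*r)|(r<60)).astype(np.uint8)
    n,lab,st,ce=cv2.connectedComponentsWithStats(m)
    for s,v in S.items():
        u,w=v[i]; d=[]
        sub=lab[w-15:w+16,u-15:u+16]; 
        ids=np.bincount(sub[sub>0]).argmax()
        c,_=cv2.findContours((lab==ids).astype(np.uint8),0,2)
        c=max(c,key=cv2.contourArea)
        hull=cv2.convexHull(c); (e,ax,an)=cv2.minAreaRect(hull)
        M=cv2.moments(hull); e=(M['m10']/M['m00'],M['m01']/M['m00'])
        z=v[2]/2 if s!="spindle" else 4
        P=onplane(k,[e],z)[0]
        print(k,s,np.round(e,1),st[ids][:4],np.round(P,1),"r",round(np.hypot(*P[:2])), "ext",np.round(np.ptp(onplane(k,hull.reshape(-1,2),z),axis=0)[:2]))
E
```

```text
scene spindle [224.3 162. ] [209 147  31  28] [458.3   9.4   4. ] r 458 ext [89. 84.]
scene knife [165.4 220. ] [155 210  22  21] [ 504.3 -223.4    7. ] r 552 ext [58. 55.]
scene coarse [249.2 219.4] [238 209  23  22] [642.6 -80.2   7. ] r 648 ext [59. 60.]
scene fine [295.4 173.2] [285 164  22  19] [619.3 112.2   7. ] r 629 ext [61. 62.]
scene ring [287.9 129.4] [277 120  23  20] [493.9 221.2  11. ] r 541 ext [74. 77.]
top spindle [248.  249.9] [232 234  33  33] [464.3   4.2   4. ] r 464 ext [87. 86.]
top knife [333.2 232.8] [323 222  22  22] [ 508.3 -226.9    7. ] r 557 ext [58. 58.]
top coarse [279.2 183.4] [268 172  23  23] [647.  -82.8   7. ] r 652 ext [63. 61.]
top fine [209.3 192.5] [198 182  23  22] [622.9 109.8   7. ] r 632 ext [59. 61.]
top ring [168.6 237.6] [156 225  26  26] [498.2 218.4  11. ] r 544 ext [68. 68.]
```

```bash
cat >> h.py <<'E'
def inc(x,y,z,yaw=90,obs=None):
    """units from the current pose to TCP x,y,z pointing down, tool-x heading yaw (deg)"""
    o=obs or manip.get_obs(); A=R.from_rotvec(o["orientation"])
    c,s=np.cos(np.radians(yaw)),np.sin(np.radians(yaw))
    B=R.from_matrix(np.array([[c,s,0],[s,-c,0],[0,0,-1]]))
    t=A.inv().apply(np.array([x,y,z])-o["eef_pos"])/40
    a=(A.inv()*B).as_rotvec(degrees=True)/6
    print("inc",np.round(t,3),np.round(a,2))
E
python3 -c "
from h import *
inc(645,-81,120)"
```

```text
inc [-15.991 -13.346   2.784] [-1.00e-02  1.00e-02  1.21e+01]
```

Call:
drive_tool --increments "-16 -13.35 1.5 0 0 12.1; -16 -13.35 1.5 0 0 12.1; -16 -13.35 1.5 0 0 12.1; -16 -13.35 1.5 0 0 12.1; -16 -13.35 1.5 0 0 12.1" --grip 75

```text
time_s: 0.65
eef_pos: [330.1, 408.5, 213.1]
orientation: [-1.588, -2.71, 0.0]
ft_force: [0.4, 0.8, -0.5]
finger_gap: 0.877
```

```bash
python3 -c "
from h import *
inc(645,-81,120)"
```

```text
inc [-14.525   0.886   2.325] [-0.   -0.    4.88]
```

Call:
drive_tool --increments "-14.5 0.9 1.5 0 0 4.9; -14.5 0.9 1.5 0 0 4.9; -14.5 0.9 1.5 0 0 4.9; -14.5 0.9 1.5 0 0 4.9; -14.5 0.9 1.5 0 0 4.9"

```text
time_s: 1.15
eef_pos: [466.1, 200.5, 187.6]
orientation: [-2.22, -2.223, -0.001]
ft_force: [0.5, 0.6, -0.9]
finger_gap: 0.875
```

```bash
python3 -c "
from h import *
inc(645,-81,120)"
```

```text
inc [-7.044  4.463  1.688] [ 0.   -0.    0.01]
```

Call:
drive_tool --increments "-7.05 4.45 1.7 0 0 0; -7.05 4.45 1.7 0 0 0; -7.05 4.45 1.7 0 0 0; -7.05 4.45 1.7 0 0 0; -7.05 4.45 1.7 0 0 0"

```text
time_s: 1.65
eef_pos: [597.7, -5.8, 137.3]
orientation: [-2.216, -2.226, -0.0]
ft_force: [-0.0, 0.6, 0.5]
finger_gap: 0.879
```

```bash
python3 -c "
from h import *
inc(645,-81,120)"
```

```text
inc [-1.885  1.174  0.433] [ 0.   -0.    0.04]
```

Call:
drive_tool --increments "-1.9 1.17 0.43 0 0 0; -1.9 1.17 0.43 0 0 0; -1.9 1.17 0.43 0 0 0; -1.9 1.17 0.43 0 0 0"

```text
time_s: 2.05
eef_pos: [643.7, -81.4, 119.7]
orientation: [-2.219, -2.223, 0.002]
ft_force: [-0.5, 0.2, -0.0]
finger_gap: 0.876
```

```bash
cat >> h.py <<'E'
def look(fn,z,guess,win=90):
    """wrist picture; hull of the non-red blob nearest to the guess (world), centre on plane z"""
    o=manip.get_obs(); im=vision.grab_frame("wrist")[:,:,::-1].copy(); cv2.imwrite("pics/"+fn,im)
    b,g,r=[im[:,:,j].astype(int) for j in range(3)]
    m=((np.minimum(g,b)>0.42*r)|(r<60)).astype(np.uint8)
    m=cv2.morphologyEx(m,cv2.MORPH_OPEN,np.ones((3,3)))
    cs,_=cv2.findContours(m,0,2); out=[]
    for c in cs:
        if cv2.contourArea(c)<150: continue
        h=cv2.convexHull(c); P=onplane("wrist",h.reshape(-1,2),z,o)
        (e,ax,an)=cv2.minAreaRect(P[:,:2].astype(np.float32)); (ce,cr)=cv2.minEnclosingCircle(P[:,:2].astype(np.float32))
        M=cv2.moments(h); ctr=onplane("wrist",[(M['m10']/M['m00'],M['m01']/M['m00'])],z,o)[0]
        print("px",cv2.boundingRect(c),"moment",np.round(ctr[:2],1),"rect",np.round(ax,1),round(an,1),"circ",np.round(ce,1),round(cr,1))
    return o,im
E
python3 -c "
from h import *
o,im=look('w1.png',7,None); print(o['eef_pos'],o['finger_gap'])"
```

```text
px (0, 240, 512, 144) moment [ 632.5 -233.3] rect [609.5 187. ] 0.2 circ [ 637.4 -318.7] 304.7
px (232, 164, 58, 57) moment [643.3 -80.9] rect [55.2 56.5] 0.1 circ [643.2 -81.6] 28.8
px (0, 42, 101, 100) moment [462.1   8.8] rect [79.9 82.2] 73.9 circ [461.7   6.7] 42.5
px (407, 0, 59, 185) moment [793.3  11.6] rect [148.9  14. ] 86.9 circ [795.5   1.7] 74.5
[643.69276369 -81.35746014 119.69684379] 0.8764469682453959
```

View pics/w1.png

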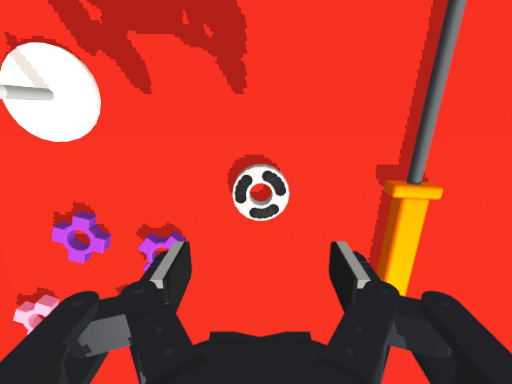

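Coarse plate (openings clear) at (261,193) → (643.3, −81.2); nothing in the fingers' way.

Call:
drive_tool --increments "0 0 2.5 0 0 0; 0 0 2.5 0 0 0; 0 0 2.75 0 0 0; 0 0 2.93 0 0 0; 0 0 2.93 0 0 0"

```text
time_s: 2.6
eef_pos: [644.8, -79.6, 4.7]
orientation: [2.216, 2.226, 0.001]
ft_force: [-0.5, -0.4, 0.1]
finger_gap: 0.878
```

Call:
drive_tool --increments "0 0 0 0 0 0; 0 0 0 0 0 0; 0 0 0 0 0 0; 0 0 0 0 0 0; 0 0 0 0 0 0" --grip 40 --grip_force 50

```text
time_s: 3.1
eef_pos: [645.5, -80.2, 6.3]
orientation: [2.216, 2.225, 0.004]
ft_force: [-4.5, 0.6, 11.6]
finger_gap: 0.596
```

```bash
python3 -c "
from h import *
o=manip.get_obs();print(o['eef_pos'],o['finger_gap']*85.4,o['ft_force'])
inc(462,6,120)"
```

```text
[645.49570624 -80.18100565   6.3187743 ] 50.891468736813316 [-4.48418779  0.62683067 11.56928194]
inc [ 2.175 -4.569 -2.856] [ 0.03 -0.01  0.04]
```

Call:
drive_tool --increments "0 0 -0.5 0 0 0; 0 0 -1.5 0 0 0; 0 0 -2.7 0 0 0; 0 0 -2.85 0 0 0; 0 0 -2.85 0 0 0"

```text
time_s: 3.6
eef_pos: [645.5, -80.3, 120.3]
orientation: [2.215, 2.223, 0.006]
ft_force: [0.0, 0.1, -2.3]
finger_gap: 0.588
```

```bash
python3 -c "
from h import *
o,im=look('w2.png',107,None); print(o['eef_pos'],o['finger_gap']*85.4,o['ft_force'])
inc(462,6,120)"
```

```text
px (0, 205, 512, 179) moment [ 632.7 -138.9] rect [137.1 372.1] 89.8 circ [ 643.3 -195.1] 186.1
px (0, 43, 98, 100) moment [533.4   4. ] rect [48.7 48.6] 74.2 circ [533.3   2.7] 25.5
px (403, 0, 59, 186) moment [735.1   6.7] rect [92.1  8.5] 86.8 circ [7.367e+02 4.000e-01] 46.1
[645.53688043 -80.33877702 120.27994298] 50.20567790667453 [ 0.03281563  0.09637479 -2.3252556 ]
inc [ 2.167 -4.551 -0.052] [ 0.02 -0.01  0.04]
```

View pics/w2.png

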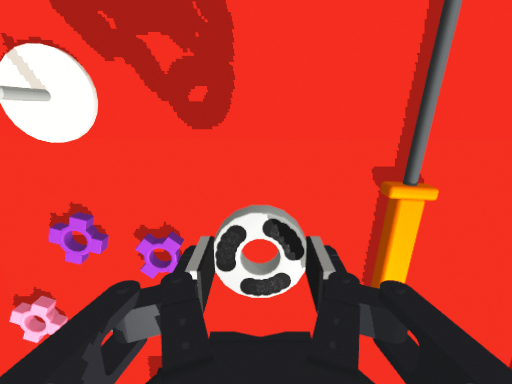

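Plate held level between the pads, bore at about (260,255). Next I look at the spindle from close by.

```bash
python3 -c "
from h import *
o=manip.get_obs()
p=onplane('wrist',[(260,255)],o['eef_pos'][2]+7.7,o)[0]; print(p-o['eef_pos'])
inc(462,-65,120)"
```

```text
[-0.5521079   0.60748737  7.7       ]
inc [ 0.392 -4.558 -0.053] [ 0.02 -0.01  0.04]
```

Call:
drive_tool --increments "0.4 -4.55 0 0 0 0; 0.4 -4.55 0 0 0 0; 0.4 -4.55 0 0 0 0; 0.4 -4.55 0 0 0 0; 0.4 -4.55 0 0 0 0"

```text
time_s: 4.15
eef_pos: [456.7, -64.1, 115.4]
orientation: [-2.213, -2.222, 0.003]
ft_force: [-0.5, -0.0, -2.1]
finger_gap: 0.593
```

```bash
python3 -c "
from h import *
o,im=look('w3.png',8,None); print(o['eef_pos'],o['finger_gap']*85.4,o['ft_force'])"
```

```text
px (0, 205, 512, 179) moment [ 455.7 -206.2] rect [595.3 219.1] 0.5 circ [ 449.6 -293.8] 297.6
px (222, 68, 92, 95) moment [461.7   8.4] rect [79.6 78.4] 0.1 circ [461.7   6.4] 40.2
px (444, 0, 58, 15) moment [616.9  88.5] rect [ 9.1 42.8] 89.1 circ [617.4  91.7] 21.4
[456.70638948 -64.13141523 115.42110349] 50.60056956318395 [-0.48486795 -0.04030265 -2.11823009]
```

View pics/w3.png

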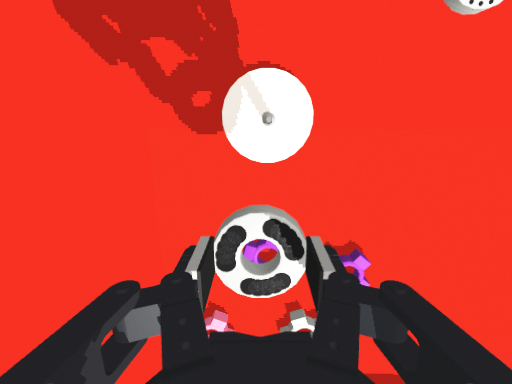

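```bash
python3 -c "
from h import *
o=manip.get_obs();print(o['eef_pos'])
print(onplane('wrist',[(268,118)],60,o), onplane('wrist',[(222,116),(313,116),(268,68),(268,163)],8,o))
inc(461.5,6.5,120)"
```

```text
[459.50265739 -64.04938861 116.25193052]
[[464.12903381   7.21544644  60.        ]] [[425.32665151   7.22072641   8.        ]
 [504.72035778   7.5224817    8.        ]
 [464.9762884   45.5814609    8.        ]
 [466.02822356 -34.0145386    8.        ]]
inc [ 1.764  0.058 -0.09 ] [-0.02 -0.02  0.04]
```

Call:
drive_tool --increments "1.77 0 -0.1 0 0 0; 1.77 0 -0.1 0 0 0; 1.77 0 -0.1 0 0 0; 1.77 0 -0.1 0 0 0; 1.77 0 -0.1 0 0 0"

```text
time_s: 4.7
eef_pos: [461.8, 4.9, 120.9]
orientation: [2.218, 2.224, -0.002]
ft_force: [0.3, -0.2, -1.9]
finger_gap: 0.592
```

```bash
python3 -c "
from h import *
look('w4.png',8,None);o=manip.get_obs();print(o['eef_pos'])
inc(462,6.2,25)"
```

```text
px (0, 149, 512, 235) moment [ 460.8 -118.5] rect [610.1 279.5] 0.2 circ [ 456.2 -232.7] 305.0
px (413, 35, 75, 71) moment [620.6 112.4] rect [53.6 60.6] 89.7 circ [620.4 111. ] 30.4
[461.80749073   4.82407567 120.95347894]
inc [0.036 0.006 2.399] [-0.01  0.01  0.02]
```

Call:
drive_tool --increments "0.04 0 0.8 0 0 0; 0.04 0 1.6 0 0 0; 0.04 0 2.3 0 0 0; 0.04 0 2.55 0 0 0; 0.04 0 2.62 0 0 0"

```text
time_s: 5.25
eef_pos: [461.1, 6.7, 15.8]
orientation: [-2.218, -2.224, 0.004]
ft_force: [0.4, -0.9, -1.9]
finger_gap: 0.588
```

Call:
drive_tool --increments "0 0 0.03 0 0 0; 0 0 0.03 0 0 0"

```text
time_s: 5.45
eef_pos: [462.6, 7.6, 16.3]
orientation: [2.217, 2.225, 0.002]
ft_force: [-0.5, 0.5, -2.3]
finger_gap: 0.589
```

Call:
drive_tool --increments "0 0 0.05 0 0 0; 0 0 0.05 0 0 0; 0 0 0.05 0 0 0"

```text
time_s: 5.75
eef_pos: [462.7, 7.8, 14.3]
orientation: [2.216, 2.225, 0.003]
ft_force: [-1.0, 0.0, 7.1]
finger_gap: 0.593
```

Call:
drive_tool --increments "0 0 0 0 0 0; 0 0 0 0 0 0; 0 0 -0.1 0 0 0; 0 0 -0.5 0 0 0" --grip 75

```text
time_s: 6.15
eef_pos: [460.5, 7.4, 32.7]
orientation: [-2.216, -2.225, 0.004]
ft_force: [-0.5, -0.2, 0.0]
finger_gap: 0.876
```

Call:
drive_tool --increments "0 0 -2.3 0 0 0; 0 0 -2.3 0 0 0; 0 0 -2.3 0 0 0"

```text
time_s: 6.45
eef_pos: [465.0, 7.8, 130.6]
orientation: [2.215, 2.223, 0.012]
ft_force: [-0.2, 0.9, -1.1]
finger_gap: 0.88
```

```bash
python3 -c "
from h import *
o=manip.get_obs();print(o['eef_pos'])
inc(506,-225,120)"
```

```text
[464.95093564   7.78861834 130.6311495 ]
inc [-5.824  1.004  0.257] [ 0.08 -0.03  0.03]
```

Call:
drive_tool --increments "-5.8 1 0.25 0 0 0; -5.8 1 0.25 0 0 0; -5.8 1 0.25 0 0 0; -5.8 1 0.25 0 0 0; -5.8 1 0.25 0 0 0"

```text
time_s: 6.95
eef_pos: [502.3, -227.6, 115.2]
orientation: [2.218, 2.223, -0.001]
ft_force: [0.2, 0.5, -0.4]
finger_gap: 0.878
```

Call:
drive_tool --increments "0 0 0 0 0 0; 0 0 0 0 0 0"

```text
time_s: 7.15
eef_pos: [501.9, -225.0, 114.8]
orientation: [-2.219, -2.223, 0.002]
ft_force: [-0.0, 0.3, -0.4]
finger_gap: 0.877
```

```bash
python3 -c "
from h import *
o,im=look('w5.png',7,None);print(o['eef_pos'])"
```

```text
px (0, 241, 512, 143) moment [ 501.6 -373.1] rect [597.7 182.2] 0.2 circ [ 495.8 -456.2] 298.8
px (126, 168, 59, 55) moment [ 402.  -226.2] rect [51.4 46.8] 20.7 circ [ 402.2 -227.1] 28.9
px (236, 165, 56, 57) moment [ 504.4 -224.2] rect [48.4 47.5] 62.9 circ [ 504.2 -224.8] 27.9
[ 501.92954688 -225.02722329  114.81926249]
```

View pics/w5.png

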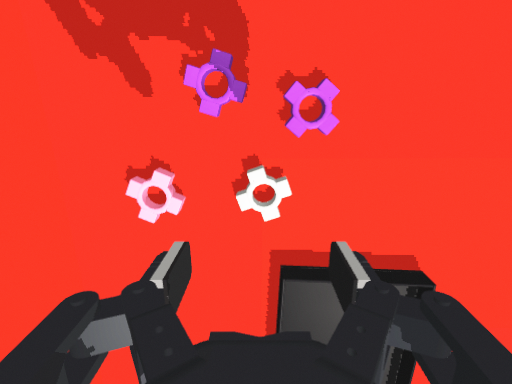

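Grey knife at (264,193); arms turned about 20° in the image, decoys more than 70 mm away.

```bash
cat > knife.py <<'E'
from h import *
def knife(fn,o,z,box):
    im=cv2.imread("pics/"+fn); x,y,w,h=box
    hsv=cv2.cvtColor(im,cv2.COLOR_BGR2HSV); m=np.zeros(im.shape[:2],np.uint8)
    m[y:y+h,x:x+w]=((hsv[...,1]<60)&(hsv[...,2]>190))[y:y+h,x:x+w]
    uv=np.argwhere(m)[:,::-1]; P=onplane("wrist",uv,z,o)[:,:2]
    c=P.mean(0); a=[]
    for _ in range(5):
        d=P-c; r=np.hypot(*d.T); c=c+d[r<30].mean(0)
    th=np.arctan2(d[:,1],d[:,0]); k=r>16
    print(len(uv),c,"arm deg",np.degrees(np.angle(np.sum(np.exp(4j*th[k]))))/4, "rmax",r.max())
knife_=knife
E
python3 -c "
from knife import *
o=manip.get_obs();knife('w5.png',o,14,(232,160,64,66))
inc(504,-225,120,110)"
```

```text
1203 [ 504.66290818 -221.68681849] arm deg 19.27436258641752 rmax 26.094378384229366
inc [-0.033  0.044 -0.129] [-0.01 -0.01 -3.3 ]
```

```bash
python3 -c "
from h import *
inc(504.5,-223.5,9,109.3)"
```

```text
inc [0.003 0.06  2.646] [-0.01 -0.01 -3.18]
```

Call:
drive_tool --increments "0 0.06 0.5 0 0 -3.2; 0 0.06 0.9 0 0 -3.2; 0 0.06 1.8 0 0 -3.2; 0 0.06 2.5 0 0 -3.2; 0 0.06 2.62 0 0 -3.2"

```text
time_s: 7.7
eef_pos: [503.2, -221.4, 7.8]
orientation: [-1.809, -2.562, 0.002]
ft_force: [0.0, 0.2, -0.6]
finger_gap: 0.877
```

Call:
drive_tool --increments "0 0 0 0 0 0; 0 0 0 0 0 0; 0 0 0 0 0 0; 0 0 0 0 0 0; 0 0 0 0 0 0" --grip 35

```text
time_s: 8.2
eef_pos: [506.4, -224.9, 13.2]
orientation: [1.813, 2.562, 0.003]
ft_force: [-2.9, -0.2, 11.1]
finger_gap: 0.41
```

Call:
drive_tool --increments "0 0 -0.5 0 0 0; 0 0 -1.5 0 0 0; 0 0 -2.7 0 0 0; 0 0 -2.85 0 0 0; 0 0 -2.85 0 0 0"

```text
time_s: 8.7
eef_pos: [506.6, -224.5, 127.3]
orientation: [1.812, 2.561, 0.005]
ft_force: [-0.6, 0.5, -0.6]
finger_gap: 0.411
```

```bash
python3 -c "
from h import *
o=manip.get_obs();print(o['eef_pos'],o['finger_gap']*85.4,o['ft_force'])
inc(462,-65,120,109.3)"
```

```text
[ 506.64404163 -224.52541308  127.27564256] 35.105762287222404 [-0.57852298  0.49667226 -0.59895672]
inc [4.133 0.274 0.176] [0.05 0.02 0.02]
```

```bash
python3 -c "
from h import *
o,im=look('w6.png',7,None);print(o['eef_pos'])"
```

```text
px (0, 234, 512, 150) moment [ 561. -379.] rect [628.1 199.8] 19.0 circ [ 586.1 -458.4] 314.0
px (232, 163, 53, 53) moment [ 504.5 -224.1] rect [47.7 48.5] 64.2 circ [ 504.7 -224.6] 27.8
px (127, 133, 55, 50) moment [ 401.6 -226.2] rect [49.  46.8] 19.6 circ [ 402.3 -226.8] 28.1
[ 506.64404163 -224.52541308  127.27564256]
```

View pics/w6.png

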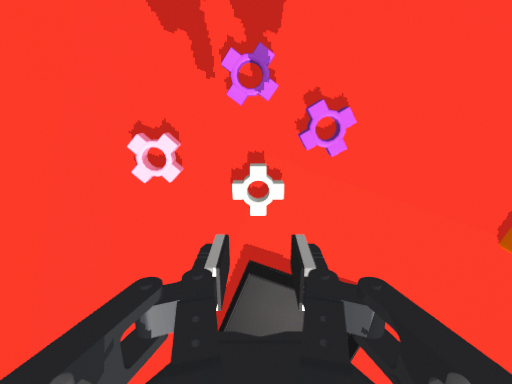

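The grasp missed: the open fingertips stand back from the TCP, so they closed above the knife. It lies unmoved at (258,190), well aligned. I'll retry lower.

Call:
drive_tool --increments "0 -0.04 0 0 0 0; 0 -0.04 1.2 0 0 0; 0 -0.04 2.2 0 0 0; 0 -0.04 2.7 0 0 0; 0 -0.04 2.9 0 0 0" --grip 70

```text
time_s: 9.25
eef_pos: [500.7, -224.2, 5.1]
orientation: [-1.813, -2.559, 0.005]
ft_force: [-0.1, 0.7, 0.1]
finger_gap: 0.82
```

Call:
drive_tool --increments "0 0 0 0 0 0; 0 0 0 0 0 0"

```text
time_s: 9.45
eef_pos: [503.8, -225.2, 9.2]
orientation: [1.815, 2.564, -0.0]
ft_force: [0.5, 0.8, -0.1]
finger_gap: 0.824
```

```bash
python3 -c "
from h import *
inc(504.6,-224.2,-2,109.3);print(manip.get_obs()['eef_pos'])"
```

```text
inc [0.017 0.027 0.28 ] [0.   0.01 0.02]
[ 503.79163581 -225.20862112    9.18462552]
```

Call:
drive_tool --increments "0 0.03 0.14 0 0 0; 0 0.03 0.27 0 0 0; 0 0.03 0.27 0 0 0"

```text
time_s: 9.75
eef_pos: [504.5, -224.1, -2.5]
orientation: [-1.814, -2.564, -0.0]
ft_force: [-0.1, -0.8, 0.0]
finger_gap: 0.822
```

Call:
drive_tool --increments "0 0 0 0 0 0; 0 0 0 0 0 0; 0 0 0 0 0 0; 0 0 0 0 0 0; 0 0 0 0 0 0" --grip 42

```text
time_s: 10.25
eef_pos: [504.8, -224.5, -1.7]
orientation: [1.815, 2.564, 0.001]
ft_force: [-1.7, 0.3, 4.7]
finger_gap: 0.566
```

Call:
drive_tool --increments "0 0 -0.5 0 0 0; 0 0 -1.5 0 0 0; 0 0 -2.7 0 0 0; 0 0 -3 0 0 0; 0 0 -3 0 0 0"

```text
time_s: 10.75
eef_pos: [506.0, -224.7, 119.7]
orientation: [1.813, 2.562, 0.004]
ft_force: [0.5, 0.3, -2.3]
finger_gap: 0.57
```

```bash
python3 -c "
from h import *
inc(462,-65,120,109.3);print(manip.get_obs()['eef_pos'])"
```

```text
inc [ 4.131  0.292 -0.012] [0.04 0.02 0.02]
[ 505.99112672 -224.71993457  119.72878975]
```

Call:
drive_tool --increments "4.1 0.3 0 0 0 0; 4.1 0.3 0 0 0 0; 4.1 0.3 0 0 0 0; 4.1 0.3 0 0 0 0; 4.1 0.3 0 0 0 0"

```text
time_s: 11.25
eef_pos: [459.8, -62.5, 116.1]
orientation: [-1.807, -2.567, 0.001]
ft_force: [0.1, -0.5, -0.2]
finger_gap: 0.57
```

Call:
drive_tool --increments "0 0 0 0 0 0; 0 0 0 0 0 0"

```text
time_s: 11.45
eef_pos: [461.2, -67.0, 117.1]
orientation: [-1.817, -2.563, 0.002]
ft_force: [-0.7, -0.8, -1.3]
finger_gap: 0.571
```

```bash
python3 -c "
from h import *
o,im=look('w7.png',22,None);print(o['eef_pos'])
inc(462,6.2,120,109.3)"
```

```text
px (0, 210, 512, 174) moment [ 504.7 -193.8] rect [567.4 204.2] 19.4 circ [ 527.3 -272. ] 283.7
px (243, 69, 92, 95) moment [459.6   8.3] rect [75.3 74.7] 19.2 circ [460.2   6.3] 38.0
px (477, 24, 35, 70) moment [596.6  97.8] rect [24.8 49.9] 35.0 circ [604.9 102.2] 25.0
[461.17697659 -66.96332307 117.10402567]
inc [ 1.724  0.622 -0.07 ] [-0.01  0.01 -0.  ]
```

View pics/w7.png

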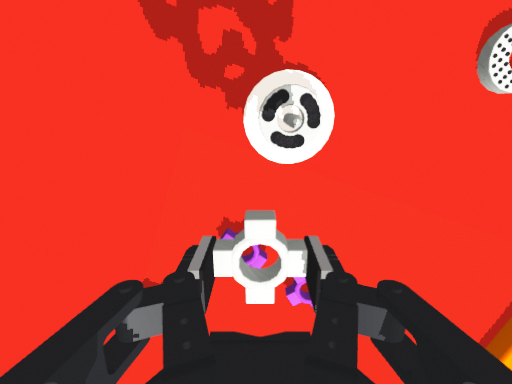

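```bash
python3 -c "
from h import *
o=manip.get_obs();e=o['eef_pos'];print(e)
print(onplane('wrist',[(292,121)],61,o),onplane('wrist',[(290,116.5)],8,o))
for uv in [(260,258),(260,256)]:
  p=onplane('wrist',[uv],e[2]+15.7,o)[0]; print(p-e)
"
```

```text
[461.3119977  -67.08979835 117.27766222]
[[459.33635076   5.56997107  61.        ]] [[462.60800235   8.42594647   8.        ]]
[-1.2936982   3.32076293 15.7       ]
[-1.67806603  4.4194752  15.7       ]
```

```bash
python3 -c "
from h import *
inc(462.3,3.3,120,109.3)"
```

```text
inc [ 1.653  0.605 -0.07 ] [-0.01  0.01 -0.  ]
```

Call:
drive_tool --increments "1.65 0.6 -0.05 0 0 0; 1.65 0.6 -0.05 0 0 0; 1.65 0.6 -0.05 0 0 0; 1.65 0.6 -0.05 0 0 0; 1.65 0.6 -0.05 0 0 0"

```text
time_s: 12.0
eef_pos: [462.1, 2.9, 119.6]
orientation: [1.818, 2.562, -0.001]
ft_force: [-0.1, -1.3, -0.9]
finger_gap: 0.569
```

```bash
python3 -c "
from h import *
o,im=look('w8.png',22,None);print(o['eef_pos'])
inc(462.3,3.3,30,109.3)"
```

```text
px (0, 147, 512, 237) moment [ 497.6 -101.6] rect [573.2 264.3] 19.3 circ [ 529.4 -204.9] 286.6
px (431, 108, 72, 63) moment [610.1 110.3] rect [58.4 51.7] 18.8 circ [610.1 109.4] 29.5
[462.14101086   2.93992839 119.56415603]
inc [0.007 0.007 2.24 ] [-0.  0. -0.]
```

View pics/w8.png

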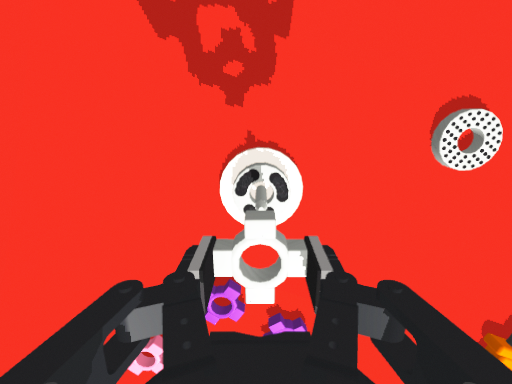

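Knife bore at (260,262) lines up laterally with the post (261,200). I'm going down.

Call:
drive_tool --increments "0 0 0.7 0 0 0; 0 0 1.4 0 0 0; 0 0 2.0 0 0 0; 0 0 2.25 0 0 0; 0 0 2.25 0 0 0"

```text
time_s: 12.55
eef_pos: [461.3, 3.5, 28.9]
orientation: [-1.816, -2.562, 0.004]
ft_force: [-0.6, -0.7, -1.1]
finger_gap: 0.57
```

Call:
drive_tool --increments "0 0 0.12 0 0 0; 0 0 0.16 0 0 0; 0 0 0.16 0 0 0"

```text
time_s: 12.85
eef_pos: [462.6, 4.6, 23.9]
orientation: [1.815, 2.564, 0.001]
ft_force: [-0.2, 0.4, -1.5]
finger_gap: 0.571
```

Call:
drive_tool --increments "0 0 0.07 0 0 0; 0 0 0.1 0 0 0; 0 0 0.1 0 0 0"

```text
time_s: 13.15
eef_pos: [462.5, 4.7, 20.2]
orientation: [-1.815, -2.564, -0.001]
ft_force: [-4.5, 0.3, 12.8]
finger_gap: 0.57
```

Call:
drive_tool --increments "0 0 0 0 0 0; 0 0 0 0 0 0; 0 0 -0.1 0 0 0; 0 0 -0.5 0 0 0" --grip 75

```text
time_s: 13.55
eef_pos: [461.0, 4.3, 38.7]
orientation: [-1.814, -2.563, 0.004]
ft_force: [0.1, -0.3, -0.6]
finger_gap: 0.879
```

Call:
drive_tool --increments "0 0 -2.2 0 0 0; 0 0 -2.2 0 0 0; 0 0 -2.2 0 0 0"

```text
time_s: 13.85
eef_pos: [465.2, 4.7, 132.2]
orientation: [1.813, 2.56, 0.01]
ft_force: [0.0, -0.1, -0.6]
finger_gap: 0.877
```

```bash
python3 -c "
from h import *
o=manip.get_obs();print(o['eef_pos'])
inc(620.5,111,120)"
```

```text
[465.16697012   4.69886207 132.24579154]
inc [1.217 4.543 0.343] [ 0.08 -0.01  3.23]
```

Call:
drive_tool --increments "1.2 4.55 0.3 0 0 3.2; 1.2 4.55 0.3 0 0 3.2; 1.2 4.55 0.3 0 0 3.2; 1.2 4.55 0.3 0 0 3.2; 1.2 4.55 0.3 0 0 3.2"

```text
time_s: 14.35
eef_pos: [620.0, 114.6, 113.3]
orientation: [2.211, 2.231, -0.002]
ft_force: [-0.5, 1.0, 1.4]
finger_gap: 0.877
```

Call:
drive_tool --increments "0 0 0 0 0 0; 0 0 0 0 0 0"

```text
time_s: 14.55
eef_pos: [617.1, 109.1, 115.2]
orientation: [-2.218, -2.224, 0.001]
ft_force: [-0.0, -0.6, -0.3]
finger_gap: 0.878
```

```bash
python3 -c "
from h import *
o,im=look('w9.png',7,None);print(o['eef_pos'])
inc(620.5,111,10)"
```

```text
px (235, 163, 58, 58) moment [619.8 111.2] rect [54.4 56.4] 0.1 circ [620.  110.5] 28.8
px (0, 130, 512, 254) moment [655.   5.] rect [598.6 290.2] 0.2 circ [611.4 -64.2] 304.9
px (63, 18, 89, 87) moment [490.5 222.3] rect [64.1 70.3] 78.4 circ [491.  220.6] 35.6
[617.12100532 109.10272458 115.16592484]
inc [0.047 0.084 2.638] [-0.    0.    0.02]
```

View pics/w9.png

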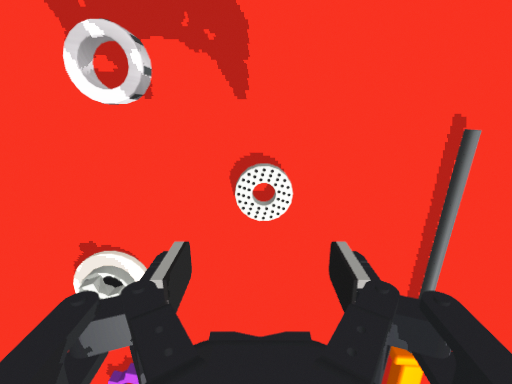

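Fine plate at (264,192) → (620,111), clear all round; ring at (108,61).

Call:
drive_tool --increments "0.05 0.07 1.0 0 0 0; 0.05 0.07 1.9 0 0 0; 0.05 0.07 2.45 0 0 0; 0.05 0.07 2.6 0 0 0; 0.05 0.07 2.6 0 0 0" --grip 72

```text
time_s: 15.1
eef_pos: [620.0, 111.7, 11.5]
orientation: [-2.218, -2.225, 0.001]
ft_force: [-0.5, -0.1, -0.0]
finger_gap: 0.837
```

Call:
drive_tool --increments "0 0 0 0 0 0; 0 0 0 0 0 0"

```text
time_s: 15.3
eef_pos: [621.6, 112.4, 13.1]
orientation: [2.217, 2.225, 0.004]
ft_force: [0.2, -0.2, -0.4]
finger_gap: 0.844
```

```bash
python3 -c "
from h import *
inc(620,110.7,-1.5);print(manip.get_obs()['eef_pos'])"
```

```text
inc [-0.042 -0.041  0.365] [ 0.02 -0.01  0.03]
[621.59320905 112.3736129   13.1033329 ]
```

Call:
drive_tool --increments "-0.04 -0.04 0.2 0 0 0; -0.04 -0.04 0.34 0 0 0; -0.04 -0.04 0.34 0 0 0"

```text
time_s: 15.6
eef_pos: [618.2, 110.5, -3.3]
orientation: [-2.217, -2.225, 0.002]
ft_force: [-0.5, -0.6, 1.0]
finger_gap: 0.845
```

Call:
drive_tool --increments "0 0 0 0 0 0; 0 0 0 0 0 0; 0 0 0 0 0 0; 0 0 0 0 0 0; 0 0 0 0 0 0" --grip 44

```text
time_s: 16.1
eef_pos: [619.3, 110.6, -1.6]
orientation: [2.217, 2.225, 0.001]
ft_force: [-2.7, -0.7, 5.5]
finger_gap: 0.615
```

Call:
drive_tool --increments "0 0 -0.5 0 0 0; 0 0 -1.5 0 0 0; 0 0 -2.7 0 0 0; 0 0 -3 0 0 0; 0 0 -3 0 0 0"

```text
time_s: 16.6
eef_pos: [620.3, 111.0, 119.9]
orientation: [2.216, 2.225, 0.006]
ft_force: [-0.7, 0.6, -2.0]
finger_gap: 0.613
```

```bash
python3 -c "
from h import *
inc(462,-65,122);o=manip.get_obs();print(o['eef_pos'],o['ft_force'])"
```

```text
inc [-4.384 -3.974 -0.074] [ 0.04 -0.02  0.04]
[620.28473909 110.99045691 119.9049264 ] [-0.74471182  0.62463096 -2.04417618]
```

Call:
drive_tool --increments "-4.4 -3.95 0 0 0 0; -4.4 -3.95 0 0 0 0; -4.4 -3.95 0 0 0 0; -4.4 -3.95 0 0 0 0; -4.4 -3.95 0 0 0 0"

```text
time_s: 17.1
eef_pos: [458.0, -67.8, 115.6]
orientation: [-2.217, -2.223, 0.005]
ft_force: [0.5, -0.8, -2.5]
finger_gap: 0.609
```

Call:
drive_tool --increments "0 0 0 0 0 0; 0 0 0 0 0 0; 0 0 0 0 0 0"

```text
time_s: 17.4
eef_pos: [461.8, -64.9, 117.0]
orientation: [-2.215, -2.227, 0.001]
ft_force: [-0.0, 0.2, -1.5]
finger_gap: 0.611
```

```bash
python3 -c "
from h import *
o,im=look('w10.png',8,None);print(o['eef_pos'])
inc(462,6,120)"
```

```text
px (0, 208, 512, 176) moment [ 461.1 -209.9] rect [600.6 218.3] 0.3 circ [ 456.8 -297.7] 300.3
px (216, 66, 91, 96) moment [461.7   8.5] rect [79.3 79.5] 0.3 circ [461.7   6.5] 40.2
[461.79139325 -64.92502192 117.04981308]
inc [ 1.773  0.01  -0.072] [-0.01  0.01  0.05]
```

View pics/w10.png

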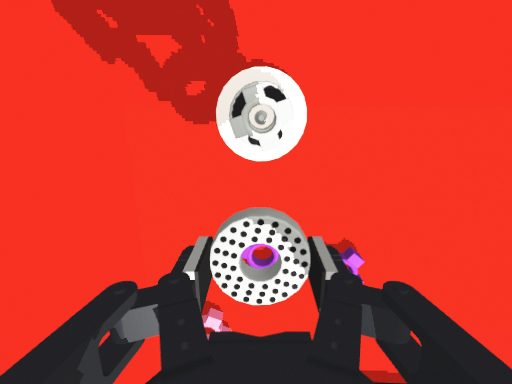

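Base circle again at (461.7, 6.5) with r 40.2, knife sitting around the post at (261,117). Fine plate held, bore at about (260,262).

```bash
python3 -c "
from h import *
o=manip.get_obs();e=o['eef_pos'];print(e)
print(onplane('wrist',[(261,117)],61,o))
print(onplane('wrist',[(260,262),(260,258),(210,258),(310,258)],e[2]+15.6,o)-e)
im=cv2.imread('pics/w10.png'); cv2.imwrite('pics/w10c.png',np.hstack([cv2.resize(im[55:170,205:320],(400,400),interpolation=2),cv2.resize(im[200:315,205:320],(400,400),interpolation=2)]))
"
```

```text
[461.99145935 -64.91235553 117.18249865]
[[461.76041076   6.85038341  61.        ]]
[[ -0.53291094   1.0061548   15.6       ]
 [ -0.54520986   3.35282291  15.6       ]
 [-26.47700479   3.22849402  15.6       ]
 [ 25.37246436   3.52300415  15.6       ]]
```

View pics/w10c.png

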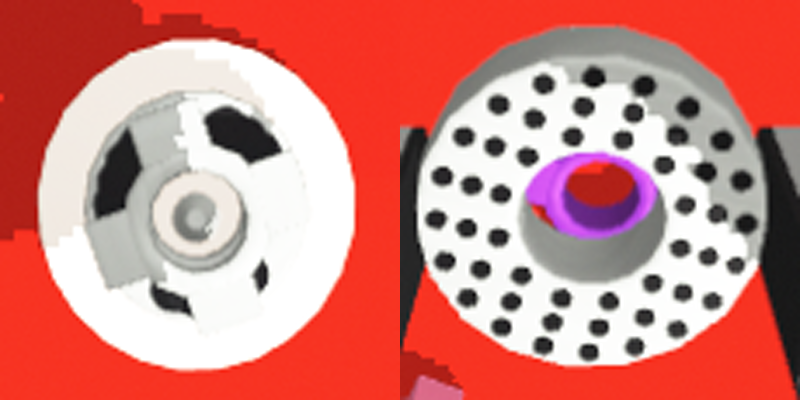

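Call:
drive_tool --increments "1.77 0 -0.05 0 0 0; 1.77 0 -0.05 0 0 0; 1.77 0 -0.05 0 0 0; 1.77 0 -0.05 0 0 0; 1.77 0 -0.05 0 0 0"

```text
time_s: 17.95
eef_pos: [461.5, 4.3, 119.5]
orientation: [2.217, 2.225, -0.002]
ft_force: [-0.0, 0.7, -2.4]
finger_gap: 0.608
```

```bash
python3 -c "
from h import *
inc(462,5.8,45);print(manip.get_obs()['eef_pos'])"
```

```text
inc [0.04  0.014 1.862] [-0.    0.01  0.03]
[461.48513916   4.26684675 119.48692083]
```

Call:
drive_tool --increments "0.03 0 0.7 0 0 0; 0.03 0 1.4 0 0 0; 0.03 0 1.85 0 0 0; 0.03 0 1.95 0 0 0; 0.03 0 1.95 0 0 0"

```text
time_s: 18.45
eef_pos: [461.2, 5.2, 41.6]
orientation: [2.219, 2.224, -0.002]
ft_force: [-0.8, -0.7, -2.5]
finger_gap: 0.612
```

Call:
drive_tool --increments "0 0 0.07 0 0 0; 0 0 0.07 0 0 0"

```text
time_s: 18.65
eef_pos: [462.0, 6.1, 39.6]
orientation: [2.217, 2.225, 0.002]
ft_force: [-0.4, 0.0, -1.3]
finger_gap: 0.614
```

Call:
drive_tool --increments "0 0 0.06 0 0 0; 0 0 0.12 0 0 0; 0 0 0.12 0 0 0"

```text
time_s: 18.95
eef_pos: [461.8, 6.3, 34.4]
orientation: [2.217, 2.226, 0.001]
ft_force: [0.7, 1.2, 0.3]
finger_gap: 0.612
```

Call:
drive_tool --increments "0 0 0.03 0 0 0; 0 0 0.03 0 0 0"

```text
time_s: 19.15
eef_pos: [461.9, 6.3, 34.2]
orientation: [-2.217, -2.225, -0.001]
ft_force: [-7.1, -0.2, 21.0]
finger_gap: 0.613
```

Call:
drive_tool --increments "0 0 0 0 0 0; 0 0 0 0 0 0; 0 0 -0.1 0 0 0; 0 0 -0.5 0 0 0" --grip 78

```text
time_s: 19.55
eef_pos: [460.3, 5.8, 52.2]
orientation: [-2.217, -2.225, 0.004]
ft_force: [-0.4, 0.8, 0.6]
finger_gap: 0.911
```

Call:
drive_tool --increments "0 0 -2 0 0 0; 0 0 -2 0 0 0; 0 0 -2 0 0 0"

```text
time_s: 19.85
eef_pos: [464.0, 6.3, 137.1]
orientation: [2.216, 2.223, 0.01]
ft_force: [0.7, -0.3, -1.1]
finger_gap: 0.916
```

```bash
python3 -c "
from h import *
inc(495,220,125);print(manip.get_obs()['eef_pos'])"
```

```text
inc [5.339 0.792 0.32 ] [ 0.06 -0.02  0.03]
[463.98421241   6.29484692 137.06211844]
```

Call:
drive_tool --increments "5.3 0.8 0.3 0 0 0; 5.3 0.8 0.3 0 0 0; 5.3 0.8 0.3 0 0 0; 5.3 0.8 0.3 0 0 0; 5.3 0.8 0.3 0 0 0"

```text
time_s: 20.35
eef_pos: [491.6, 224.1, 119.9]
orientation: [-2.209, -2.232, 0.0]
ft_force: [-0.2, -0.2, 0.6]
finger_gap: 0.912
```

Call:
drive_tool --increments "0 0 0 0 0 0; 0 0 0 0 0 0; 0 0 0 0 0 0"

```text
time_s: 20.65
eef_pos: [492.7, 216.3, 120.9]
orientation: [2.22, 2.223, -0.001]
ft_force: [0.6, -0.6, 0.5]
finger_gap: 0.913
```

```bash
python3 -c "
from h import *
o,im=look('w11.png',11,None);print(o['eef_pos'])
inc(496,220,10)"
```

```text
px (0, 242, 512, 142) moment [491.   65.6] rect [602.7 182.6] 0.1 circ [487.  -17.6] 301.3
px (230, 158, 66, 66) moment [494.8 219.1] rect [62.2 64.6] 0.1 circ [494.9 218. ] 32.9
px (428, 0, 84, 35) moment [654.3 363.3] rect [22.9 66.2] 89.1 circ [655.1 367.3] 33.5
[492.67405043 216.25145078 120.9094234 ]
inc [0.091 0.083 2.775] [-0.    0.    0.01]
```

View pics/w11.png

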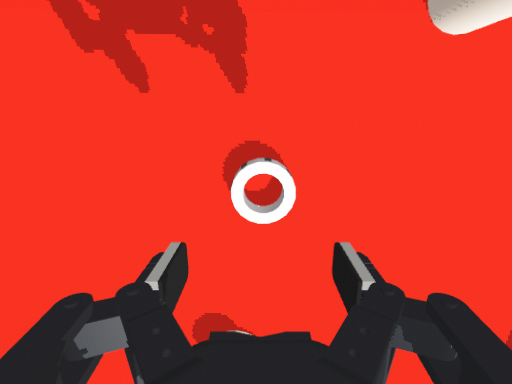

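Ring at (264,192) → (494.9, 218.7).

Call:
drive_tool --increments "0.06 0.05 1.0 0 0 0; 0.06 0.05 1.9 0 0 0; 0.06 0.05 2.55 0 0 0; 0.06 0.05 2.75 0 0 0; 0.06 0.05 2.75 0 0 0"

```text
time_s: 21.2
eef_pos: [494.3, 219.4, 10.6]
orientation: [-2.219, -2.224, 0.003]
ft_force: [0.1, -0.3, 0.3]
finger_gap: 0.912
```

Call:
drive_tool --increments "0 0 0 0 0 0; 0 0 0 0 0 0; 0 0 0 0 0 0"

```text
time_s: 21.5
eef_pos: [495.3, 221.0, 12.2]
orientation: [2.217, 2.226, 0.003]
ft_force: [-0.2, 1.0, 1.3]
finger_gap: 0.914
```

```bash
python3 -c "
from h import *
inc(495,218.5,1);print(manip.get_obs()['eef_pos'])"
```

```text
inc [-0.064 -0.008  0.28 ] [ 0.02 -0.01  0.04]
[495.29992244 221.03834983  12.1940206 ]
```

Call:
drive_tool --increments "-0.06 0 0.15 0 0 0; -0.06 0 0.27 0 0 0; -0.06 0 0.27 0 0 0"

```text
time_s: 21.8
eef_pos: [494.0, 217.8, -0.7]
orientation: [-2.217, -2.225, 0.002]
ft_force: [-0.3, 0.1, 0.2]
finger_gap: 0.909
```

Call:
drive_tool --increments "0 0 0 0 0 0; 0 0 0 0 0 0; 0 0 0 0 0 0; 0 0 0 0 0 0; 0 0 0 0 0 0" --grip 50 --grip_force 40

```text
time_s: 22.3
eef_pos: [494.6, 218.2, 0.5]
orientation: [-2.217, -2.226, 0.0]
ft_force: [-0.8, -1.3, 4.4]
finger_gap: 0.688
```

Call:
drive_tool --increments "0 0 -0.5 0 0 0; 0 0 -1.5 0 0 0; 0 0 -2.7 0 0 0; 0 0 -3.1 0 0 0; 0 0 -3.1 0 0 0"

```text
time_s: 22.8
eef_pos: [496.2, 219.1, 127.1]
orientation: [2.217, 2.225, 0.008]
ft_force: [-0.1, 1.1, -0.7]
finger_gap: 0.688
```

```bash
python3 -c "
from h import *
inc(462,-65,125);o=manip.get_obs();print(o['eef_pos'],o['ft_force'])"
```

```text
inc [-7.098 -0.882  0.024] [ 0.04 -0.03  0.04]
[496.19633736 219.0634867  127.05244768] [-0.12156285  1.14350015 -0.73944122]
```

Ring held. I'm moving to the viewing place beside the spindle (about 6–7 rows).

Call:
drive_tool --increments "-7.1 -0.85 0 0 0 0; -7.1 -0.85 0 0 0 0; -7.1 -0.85 0 0 0 0; -7.1 -0.85 0 0 0 0; -7.1 -0.85 0 0 0 0"

```text
time_s: 23.3
eef_pos: [464.4, -31.9, 123.0]
orientation: [-2.216, -2.226, 0.002]
ft_force: [1.7, -0.1, -0.8]
finger_gap: 0.685
```

```bash
python3 -c "
from h import *
inc(462,-65,125);o=manip.get_obs();print(o['eef_pos'],o['ft_force'])"
```

```text
inc [-0.828 -0.064 -0.05 ] [-0.01  0.    0.04]
[464.40002977 -31.87699206 122.98430551] [ 1.72098505 -0.08109686 -0.83659715]
```

Call:
drive_tool --increments "-0.8 -0.05 0 0 0 0; -0.8 -0.05 0 0 0 0; -0.8 -0.05 0 0 0 0; -0.8 -0.05 0 0 0 0; -0.8 -0.05 0 0 0 0"

```text
time_s: 23.8
eef_pos: [463.9, -60.8, 123.7]
orientation: [-2.214, -2.228, 0.001]
ft_force: [0.6, -0.8, -1.1]
finger_gap: 0.681
```

```bash
python3 -c "
from h import *
o,im=look('w12.png',8,None);print(o['eef_pos'])
inc(462,6,125)
cv2.imwrite('pics/w12c.png',cv2.resize(im[40:340,160:360],(533,800)[::1],interpolation=2)[:600] if 0 else cv2.resize(im[45:325,150:370],(462,588),interpolation=2))"
```

```text
px (0, 199, 512, 185) moment [ 463.2 -207.4] rect [616.5 233.4] 0.4 circ [ 459.  -301.7] 308.2
px (215, 73, 89, 92) moment [461.7   8.3] rect [79.3 79.1] 88.5 circ [461.8   6.4] 40.2
[463.86463491 -60.83076802 123.73441288]
inc [ 1.675 -0.038 -0.029] [-0.01  0.    0.06]
```

View pics/w12c.png

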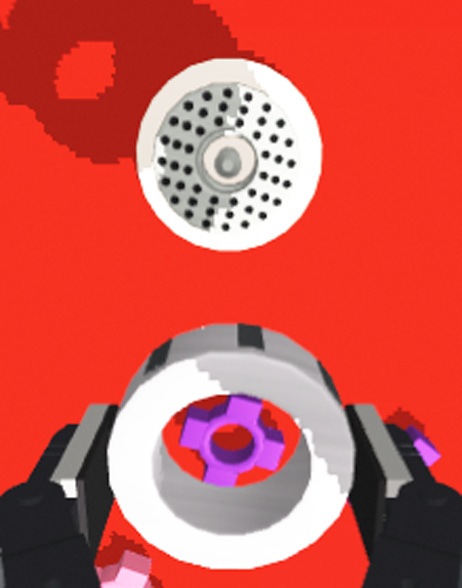

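Fine plate sits flat around the post, whose tip is at full-frame (259.5,121). The ring's top face spans x 201–319, y 212–315.

```bash
python3 -c "
from h import *
o=manip.get_obs();e=o['eef_pos'];print(e)
P=onplane('wrist',[(260,211.7),(260,315.5),(201.4,258),(319,258)],e[2]+21.5,o)-e
print(P, P[:2].mean(0),P[2:].mean(0))
# inner opening top 
Q=onplane('wrist',[(260,45+396/2.1),(260,45+534/2.1)],e[2]+21.5,o)-e;print(Q,Q.mean(0))
print(onplane('wrist',[(259.5,121)],61,o))
inc(462,6,125)"
```

```text
[463.93997926 -60.98387589 123.85681893]
[[ -0.7083693   31.21698659  21.5       ]
 [ -0.37410749 -27.50772552  21.5       ]
 [-29.5467748    6.6245179   21.5       ]
 [ 28.59059044   6.9733936   21.5       ]] [-0.5412384   1.85463054 21.5       ] [-0.47809218  6.79895575 21.5       ]
[[ -0.64441093  19.99133397  21.5       ]
 [ -0.43178469 -17.36550158  21.5       ]] [-0.53809781  1.3129162  21.5       ]
[[462.65532165   7.85584276  61.        ]]
inc [ 1.675 -0.038 -0.029] [-0.01  0.    0.06]
```

Call:
drive_tool --increments "1.66 -0.04 0 0 0 0; 1.66 -0.04 0 0 0 0; 1.66 -0.04 0 0 0 0; 1.66 -0.04 0 0 0 0; 1.66 -0.04 0 0 0 0"

```text
time_s: 24.35
eef_pos: [462.1, 3.5, 124.1]
orientation: [2.218, 2.225, -0.0]
ft_force: [-0.1, -0.2, -0.5]
finger_gap: 0.686
```

Call:
drive_tool --increments "0 0 0 0 0 0; 0 0 0 0 0 0; 0 0 0 0 0 0"

```text
time_s: 24.65
eef_pos: [462.1, 3.8, 124.2]
orientation: [2.218, 2.225, -0.0]
ft_force: [-0.1, -0.4, -1.2]
finger_gap: 0.687
```

```bash
python3 -c "
from h import *
inc(462.3,5.2,60);o=manip.get_obs();print(o['eef_pos'],o['ft_force'])"
```

```text
inc [0.035 0.005 1.604] [0.   0.   0.03]
[462.09671233   3.81693325 124.1560523 ] [-0.06773072 -0.37537699 -1.15054715]
```

Call:
drive_tool --increments "0.035 0 0.7 0 0 0; 0.035 0 1.3 0 0 0; 0.035 0 1.6 0 0 0; 0.035 0 1.68 0 0 0; 0.035 0 1.68 0 0 0"

```text
time_s: 25.15
eef_pos: [462.2, 5.4, 57.1]
orientation: [2.217, 2.225, -0.001]
ft_force: [0.9, -0.5, -0.3]
finger_gap: 0.686
```

Call:
drive_tool --increments "0 0 0 0 0 0; 0 0 0 0 0 0; 0 0 0 0 0 0"

```text
time_s: 25.45
eef_pos: [462.5, 5.8, 57.6]
orientation: [2.217, 2.225, 0.002]
ft_force: [-0.2, 0.6, -1.1]
finger_gap: 0.684
```

```bash
python3 -c "
from h import *
inc(462.3,5.2,50.5);o=manip.get_obs();print(o['eef_pos'],o['ft_force'])"
```

```text
inc [-0.015 -0.006  0.177] [ 0.01 -0.01  0.04]
[462.53819114   5.79630885  57.5829343 ] [-0.21378894  0.59848903 -1.06624802]
```

Call:
drive_tool --increments "-0.015 0 0.1 0 0 0; -0.015 0 0.18 0 0 0; -0.015 0 0.18 0 0 0; -0.015 0 0.18 0 0 0"

```text
time_s: 25.85
eef_pos: [462.3, 5.1, 50.4]
orientation: [-2.217, -2.225, -0.001]
ft_force: [-5.9, -0.6, 15.2]
finger_gap: 0.682
```

Contact at the expected height, so I release and lift away to check.

Call:
drive_tool --increments "0 0 0 0 0 0; 0 0 0 0 0 0; 0 0 -0.1 0 0 0; 0 0 -0.4 0 0 0; 0 0 -0.8 0 0 0" --grip 80

```text
time_s: 26.35
eef_pos: [461.7, 4.8, 82.3]
orientation: [-2.217, -2.225, 0.002]
ft_force: [-0.1, 0.3, -0.1]
finger_gap: 0.938
```

Call:
drive_tool --increments "0 0 -1.5 0 0 0; -1.5 0 -1.5 0 0 0; -1.8 0 -1.5 0 0 0; -1.8 0 -1.5 0 0 0; -1.8 0 -1.5 0 0 0"

```text
time_s: 26.85
eef_pos: [462.4, -67.0, 142.4]
orientation: [2.218, 2.224, 0.001]
ft_force: [-0.3, 0.1, 0.5]
finger_gap: 0.938
```

Call:
drive_tool --increments "0 0 0 0 0 0; 0 0 0 0 0 0; 0 0 0 0 0 0"

```text
time_s: 27.15
eef_pos: [462.3, -66.3, 141.6]
orientation: [-2.216, -2.227, 0.001]
ft_force: [-0.7, -0.2, -0.0]
finger_gap: 0.937
```

```bash
python3 -c "
from h import *
o,im=look('w13.png',8,None);print(o['eef_pos'])
cv2.imwrite('pics/w13c.png',cv2.resize(im[30:230,140:380],(720,600),interpolation=2))"
```

```text
px (0, 242, 512, 142) moment [ 460.9 -238.2] rect [659.1 199.6] 0.3 circ [ 457.1 -329.2] 329.5
px (219, 69, 84, 87) moment [461.7   8.3] rect [79.6 78.7] 0.3 circ [461.7   6.5] 40.3
[462.29679254 -66.26961907 141.62929181]
```

View pics/w13c.png

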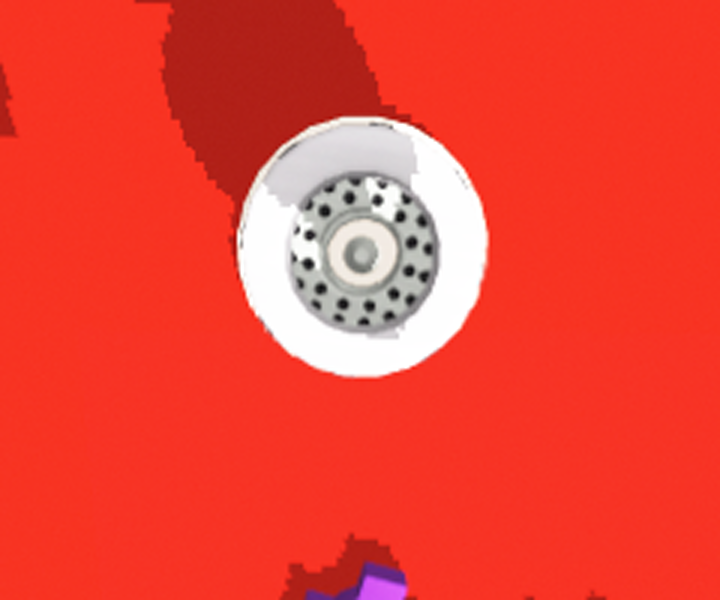

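The ring's opening (crop centre 363,252) is concentric with the post tip (361,255) and lies level, so I hand it in.

```bash
python3 -c "
from h import *
print(workorder.close_job(), manip.get_obs()['time_s'])"
```

```text
the job is handed in; nothing more can be done
the job is handed in; nothing more can be done
```

The four parts are stacked on the spindle in the order asked: coarse plate, grey knife, fine plate, then the lock ring around the post. I handed the job in at about 27 s of the 83 s allowed.

- **Seating:** The knife, the fine plate and the ring each made contact at the height worked out from their grip (TCP z 20.2, 34.4 and 50.4 mm). The coarse plate set down at 14.3 mm. This agrees with flat seating on the 8 mm base and the 14 mm parts.
- **Last picture:** Taken with the gripper clear, it shows the ring level. Its opening is concentric with the post to about 1 mm, and the fine plate lies flat inside it.
- **What went wrong:** The first knife grasp closed above the knife, because the open fingertips stand back from the TCP. The knife had not moved, and I picked it up lower on the second try. The coarse plate had been gripped only near its top edge for the same reason, but it held.
- **Forces:** The highest wrist force I read was about 22 N, while setting down the fine plate.
- **Bystanders:** The tray, pusher, steel and coloured knives were never approached or touched by the plan. I did not re-measure their positions at the end.

I viewed 15 pictures, one over the budget of 14.

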